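# Weigh out casting alloy from the bar rack onto the dial scale

### The arm

A 6-joint arm with a two-finger parallel gripper is mounted at the origin on a cart in front of the work surface, level with it; the furniture and walls round the work are solid. World frame = base frame: x ahead of the robot, y to its left, z up, the work surface at z = 0. Lengths are in m, angles in rad, forces in N, time in s.
With the tool pointing down it reaches from about 0.275 to 0.875 m from the base axis. Payload 12.5 kg.
Tool frame: the origin (TCP) lies at the very end of the fingers, on their centre line; the grasp point (between the pads) lies 19 mm behind it; z points along the fingers, y is the line along which they close (so a half turn about z gives the same grasp; the last joint's range is limited). The gripper opens to 85 mm and grips with 20 to 120 N. Pads are 22 mm wide; open, the fingers measure 114 mm over their backs; the gripper's body (76 mm by 85 mm) begins 54 mm behind the grasp point. The pads swing forward as they close: fully open they stand 13 mm farther back than shut.
Start: joints at [1.086, 0.351, 1.652, -0, 1.139, -0.085], TCP at [0.214, 0.507, 0.231] pointing down, gripper open.
Joint ranges: [-2.75, 2.75], [-0.79, 2.1], [0.01, 2.65], [-1.57, 4.71], [0.07, 3.14], [-2.87, 2.87]. Speed limits (rad/s): [2.22, 2.22, 2.79, 3.14, 3.14, 3.14].

### API

Orientations are given as a 3x3 rotation matrix whose columns are the frame's x, y, z axes.
In Python, from bench import manip gives the robot as it stands. Calls block until the motion is done:
- manip.move_ptp(position, orientation): joint-space move of the TCP to a pose.
- manip.move_l(position, attitude=None, max_speed=0.15): straight line of the TCP; attitude=None keeps the orientation; max_speed is the mean speed in m/s.
- manip.move_j(angles): joint-space move.
- manip.set_gripper(opening, effort=None): opening from 0.0 (shut) to 1.0 (fully open); effort is the grip in N (None keeps the last); returns when the fingers have stopped.
- manip.dwell(seconds).
- manip.inverse_kinematics(position, orientation): joint angles nearest the present ones, or None.
- manip.grab_frame(name): name is "scene" or "top" or "wrist"; returns (picture, depth): 480x640x3 uint8, red, green, blue; 480x640 float32, m along the optical axis (not along the pixel's ray), 0 where there is no reading.
- manip.get_calibration(name): a dict with "camera_matrix" (3x3 intrinsics, pixels), "R" (3x3) and "t" (3): a world point X has camera coordinates R X + t. Camera axes: x right, y down, z forward; pixel columns grow to the right and rows downward; lengths in m; the calibration is good to about 2 mm. A picture is of the moment at which its call begins: read the wrist's pose just before it. get_calibration takes no time and is no camera call; for the wrist camera it gives the pose at the moment of the call.
A pose or a line that the arm cannot do raises manip.Unreachable and nothing moves.
- manip.sign_off(): hands the job in; it is judged then, once.
Trained networks look in the newest picture that a camera, given by its name, has taken for a name from the list of things; names that differ only in an ending like _2 or _b are one class to them, and where a whole thing is asked for, a point or a joint stands for the part that bears it (a point fixed in the world has none). Each returns a list of dicts, best first, with "confidence" (0 to 1); they miss things now and then, are a little off and sometimes report something else, mostly with a low value. They report only what shows in the picture. A call takes as long as a camera call. They do not tell look-alikes from the thing itself.
- manip.look_for(camera, name): "at" ([x, y, z] in m, in world coordinates, good to about 4 mm: the middle of the surface that is visible of it).
Readings, each from a call of its own:
- manip.current_time(): time.
- manip.current_qpos(): joint angles.
- manip.current_joint_vel(): joint speeds.
- manip.current_joint_torque(): joint torques, N m.
- manip.current_ee_pos(): TCP position.
- manip.current_tcp_rot(): TCP orientation.
- manip.current_force(): force on the tool from outside, world axes, zero at the start.
- manip.current_ft_torque(): the same for the moment, N m.
- manip.current_grip_width(): opening from 0.0 (shut) to 1.0 (fully open).
- manip.current_grip_force(): force on a finger pad.
Only numpy, scipy, OpenCV 4.12 (cv2) and the standard library are available. Lean on these libraries where they do the work, as an engineer would, in place of code of your own. Each camera call takes 0.05 s, during which the arm holds its last target. There are 200 camera calls.

### The job

Make up the alloy charge for a casting: draw the rack's keeper pin fully out, then slide alloy bars out of the rack onto the scale tray, where the old casting button already lies, until the pointer comes to rest between the two clips on the dial, and leave the bars not needed back in the rack. The alloy is soft and the scale delicate: press on the bars only lightly (less than 2 kg), do not press on the tray, and do not disturb the things standing around.

Things in the scene. Friction and masses are not known exactly. Their poses are not given: they have to be found in the camera images.
- scale: Mechanical bench scale, white housing 134 x 132 x 74 mm, fixed. Origin: centre of its underside on the worktop; z up, -x to its front with the round tilted dial (88 mm), +y to the rack.
- pointer (a joint): The scale's reading: angle of the dial pointer in rad, clockwise, 0 with an empty tray, 0.0157 rad per gram in it (one bar: 0.5 to 0.75 rad), steady 1 s after a load drops in. Two dark clips on the dial's rim mark the wanted band: the pointer is between them from 2.36 rad (first clip, straight up the dial) to 3.22 rad. At the start it shows the old button alone.
- tray: Rectangular steel tray on top of the scale, 112 (x) x 126 (y) mm, rim 9 mm high. It sinks straight down under load on a weak spring, 0.05 mm per gram. Same axes and, when empty, same origin as the scale.
- tray_floor (a point): Centre of the tray's floor (upper face), 103 mm above the worktop when empty; moves with the tray. Axes as the scale's.
- rack: Aluminium stand, fixed. Origin: centre of its underside; z up, -y to the scale. Its deck has two straight open-topped channels along y, centred at x = -18 and +18 mm, 25.5 mm wide, level floor 122 mm up (on rubber mounts, gives 0.03 mm per N), walls 4.5 mm high, a stop at y = +46 mm, open mouth at y = -83 mm over the tray. Three bars lie end to end in each.
- mouth0 (a point): Middle of the floor's edge at the mouth of the channel nearer the robot (rack x = -18 mm), 19 mm above the empty tray's floor; axes as the rack's. 10 mm inside the mouth a spring nib stands 1.6 mm up out of the floor; a bar rides over it when pushed with 2 to 3 N. Once its middle is a few mm past the mouth a bar tips off into the tray.
- mouth1 (a point): The same for the farther channel (rack x = +18 mm), with its own nib.
- keeper (a joint): Keeper pin, how far it is drawn out, in m: 0 pushed in (it crosses both channels in front of the front bars and blocks them), 0.070 drawn out to its stop. It slides along the rack's -x, towards the robot, against about 1.5 N of friction and stays where it is left.
- keeper_knob (a point): Point on the keeper pin's grip, an upright dark steel knob 12 mm in diameter, 27 mm high (10 mm of it above this point), at the pin's end towards the robot, 20 mm clear of the rack. Moves with the pin; axes as the rack's.
- old_button: Old casting button: domed disc of alloy 33 mm across, 20 mm high with its stub, 50 to 90 g, lying in the tray. Origin: centre of its underside.
- cast: Plaster study cast, 65 x 62 x 28 mm, right of the scale; origin under its centre. Bystander.
- dropper: Small dropper bottle, 26 mm across, 68 mm high, right of the scale; origin under its centre. Bystander.
- dish: Small glass dappen dish, 31 mm across, 26 mm high, in front of the scale; origin under its centre. Bystander.
- gauze: Carton of gauze, 94 x 62 x 36 mm, left of the rack; origin under its centre. Bystander.
- bar0: Front alloy bar of the nearer channel, 24 (across) x 32 (along the channel) x 7 mm, 34 to 46 g, polished. Origin: centre of its underside; axes as the rack's. Its top stands 2.5 mm proud of the channel walls: too little to grip, so it is dragged by a fingertip pressed on its top with about 8 to 14 N (with less the finger may slip).
- bar1: Front alloy bar of the farther channel, 24 (across) x 32 (along the channel) x 7 mm, 34 to 46 g, polished. Origin: centre of its underside; axes as the rack's. Its top stands 2.5 mm proud of the channel walls: too little to grip, so it is dragged by a fingertip pressed on its top with about 8 to 14 N (with less the finger may slip).
- bar2: Middle alloy bar of the nearer channel, 24 (across) x 32 (along the channel) x 7 mm, 34 to 46 g, polished. Origin: centre of its underside; axes as the rack's. Its top stands 2.5 mm proud of the channel walls: too little to grip, so it is dragged by a fingertip pressed on its top with about 8 to 14 N (with less the finger may slip).
- bar3: Middle alloy bar of the farther channel, 24 (across) x 32 (along the channel) x 7 mm, 34 to 46 g, polished. Origin: centre of its underside; axes as the rack's. Its top stands 2.5 mm proud of the channel walls: too little to grip, so it is dragged by a fingertip pressed on its top with about 8 to 14 N (with less the finger may slip).
- bar4: Rear alloy bar of the nearer channel, 24 (across) x 32 (along the channel) x 7 mm, 34 to 46 g, polished. Origin: centre of its underside; axes as the rack's. Its top stands 2.5 mm proud of the channel walls: too little to grip, so it is dragged by a fingertip pressed on its top with about 8 to 14 N (with less the finger may slip).
- bar5: Rear alloy bar of the farther channel, 24 (across) x 32 (along the channel) x 7 mm, 34 to 46 g, polished. Origin: centre of its underside; axes as the rack's. Its top stands 2.5 mm proud of the channel walls: too little to grip, so it is dragged by a fingertip pressed on its top with about 8 to 14 N (with less the finger may slip).
Not all that is in view belongs to the job. What is shaped like the bar4 but blue or white is not meant.

How it is judged:
By the outcome, as a careful person would: the job done as asked, in the order asked, and still so for the second after the job is handed in, with the robot touching nothing.
It also fails if it takes over 67 s, if anything falls off the work surface, if the arm or the gripper's body presses on something with over 40 N, if the wrist force passes 120 N, or if a joint passes its speed limit or range.

## Working session

There is one attempt and no reset: what is moved stays moved. The work goes in short steps, each a Python script; the robot and the scene stay as the last script left them, time stands still between calls to the robot, and variables do not carry over. Pictures are saved under pics/ and viewed, at most 10 in all, crops included, and the job is handed in when it is done.

```bash
mkdir -p pics; ls
python3 - <<'E'
from bench import manip as m
import cv2,numpy as np
for c in ("scene","top"):
    p,d=m.grab_frame(c); cv2.imwrite(f"pics/{c}0.png",p[:,:,::-1]); np.save(f"pics/{c}0.npy",d)
    for n in ("scale","rack","mouth0","keeper_knob","old_button","bar0","bar1","bar4","cast","dropper","dish","gauze"):
        print(c,n,[(np.round(o["at"],3).tolist(),round(o["confidence"],2)) for o in m.look_for(c,n)[:7]])
    print({k:np.round(v,3).tolist() for k,v in m.get_calibration(c).items()})
print(m.current_time(),m.current_force())
E
```

```text
pics
scene scale [([0.566, -0.201, 0.072], 0.56), ([0.626, -0.065, 0.13], 0.52)]
scene rack [([0.584, -0.077, 0.08], 0.77), ([0.618, -0.232, 0.109], 0.66)]
scene mouth0 [([0.597, -0.116, 0.127], 0.71)]
scene keeper_knob [([0.553, -0.119, 0.136], 0.73)]
scene old_button [([0.618, -0.232, 0.113], 0.53)]
scene bar0 [([0.593, -0.103, 0.13], 0.69), ([0.594, -0.064, 0.125], 0.69), ([0.594, -0.032, 0.13], 0.65), ([0.629, -0.035, 0.13], 0.65), ([0.501, -0.027, 0.01], 0.63), ([0.628, -0.068, 0.131], 0.62), ([0.479, 0.044, 0.007], 0.56)]
scene bar1 [([0.593, -0.103, 0.13], 0.69), ([0.594, -0.064, 0.125], 0.69), ([0.594, -0.032, 0.13], 0.65), ([0.629, -0.035, 0.13], 0.65), ([0.501, -0.027, 0.01], 0.63), ([0.628, -0.068, 0.131], 0.62), ([0.479, 0.044, 0.007], 0.56)]
scene bar4 [([0.593, -0.103, 0.13], 0.69), ([0.594, -0.064, 0.125], 0.69), ([0.594, -0.032, 0.13], 0.65), ([0.629, -0.035, 0.13], 0.65), ([0.501, -0.027, 0.01], 0.63), ([0.628, -0.068, 0.131], 0.62), ([0.479, 0.044, 0.007], 0.56)]
scene cast [([0.591, -0.334, 0.02], 0.79), ([0.595, -0.104, 0.133], 0.74)]
scene dropper [([0.663, -0.29
[... 1148 characters left out ...]
32], 0.83), ([0.593, -0.065, 0.131], 0.69), ([0.743, -0.03, 0.01], 0.63), ([0.626, -0.103, 0.127], 0.61), ([0.504, -0.028, 0.006], 0.6), ([0.634, -0.037, 0.129], 0.59)]
top cast [([0.595, -0.33, 0.02], 0.82)]
top dropper [([0.67, -0.289, 0.042], 0.69)]
top dish [([0.434, -0.274, 0.018], 0.61), ([0.607, -0.092, 0.129], 0.17)]
top gauze [([0.601, 0.048, 0.04], 0.73), ([0.606, -0.094, 0.125], 0.47), ([0.595, -0.038, 0.131], 0.42), ([0.614, -0.196, 0.097], 0.19)]
{'camera_matrix': [[564.247, 0.0, 318.729], [0.0, 564.247, 238.384], [0.0, 0.0, 1.0]], 'R': [[0.016, -1.0, -0.018], [-0.999, -0.015, -0.044], [0.043, 0.019, -0.999]], 't': [-0.066, 0.572, 1.02]}
1.3 [ 0.36655876 -0.22137464 -0.8239262 ]
```

View pics/scene0.png

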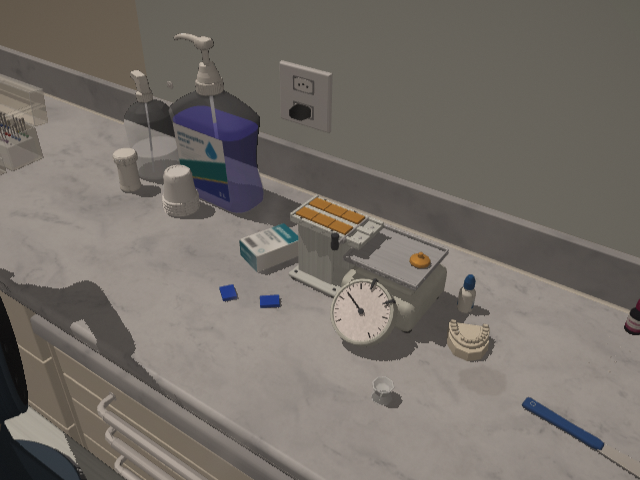

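View pics/top0.png

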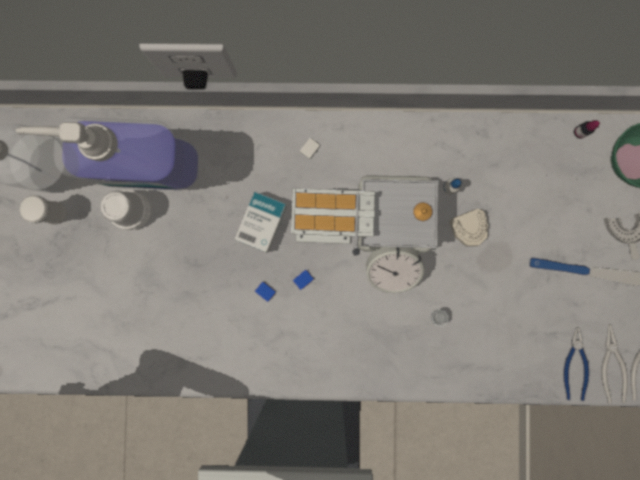

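The orange bars sit in the rack (scene ~(335,213), top (310–355, 200/222)). The look-alikes are blue at top (265,291) and (304,280), and white at (310,148). The knob is at scene (336,240) / top (356,252). The dial pointer points up-left at scene (355,305). Now for the geometry.

```bash
cat > h.py <<'E'
from bench import manip as m
import cv2,numpy as np
def cloud(c,p,d,cal=None):
    k=cal or m.get_calibration(c);K=k["camera_matrix"]
    v,u=np.mgrid[:480,:640]
    X=np.stack([(u-K[0,2])/K[0,0]*d,(v-K[1,2])/K[1,1]*d,d],-1)
    W=(X-k["t"])@k["R"]; W[d==0]=np.nan
    return W
E
python3 - <<'E'
from h import *
for c in("scene","top"):
    p=cv2.imread(f"pics/{c}0.png")[:,:,::-1];d=np.load(f"pics/{c}0.npy");W=cloud(c,p,d)
    h=cv2.cvtColor(p,cv2.COLOR_RGB2HSV)
    o=((h[...,0]>8)&(h[...,0]<25)&(h[...,1]>150)&(h[...,2]>110)).astype(np.uint8)
    n,l,s,ce=cv2.connectedComponentsWithStats(o)
    for i in range(1,n):
        if s[i,4]>25:
            P=W[l==i];P=P[~np.isnan(P[:,0])];xy=P[:,:2]
            r=cv2.minAreaRect((xy*1000).astype(np.float32))
            print(c,s[i].tolist(),np.round(np.median(P,0),4),np.round(r[0],1),np.round(r[1],1),round(r[2],1))
    # heights
    def box(a,lo,hi):
        q=(W[...,0]>lo[0])&(W[...,0]<hi[0])&(W[...,1]>lo[1])&(W[...,1]<hi[1])&(W[...,2]>lo[2])&(W[...,2]<hi[2])
        P=W[q]; print(c,a,len(P)); 
        if len(P): print(np.round(np.percentile(P,[2,50,98],axis=0),4).tolist())
    box("knob",(.535,-.135,.115),(.567,-.10,.16))
    box("dial",(.44,-.25,.03),(.55,-.14,.2))
    box("dialL",(.44,-.165,.03),(.55,-.135,.2))
    box("tray",(.55,-.28,.09),(.68,-.12,.12))
    box("rack",(.56,-.13,.12),(.68,.0,.14))
E
python3 - <<'E'
import cv2
s=cv2.imread('pics/scene0.png')[180:350,280:460]
cv2.imwrite('pics/c1.png',cv2.resize(s,None,fx=3.5,fy=3.5,interpolation=cv2.INTER_CUBIC))
E
```

```text
scene [310, 198, 54, 25, 450] [ 0.6281 -0.0695  0.1287] [630.9 -68. ] [96.6 25.6] 87.9
scene [296, 207, 56, 27, 487] [ 0.5924 -0.07    0.1287] [593.4 -67.6] [96.5 24.6] 87.6
scene [410, 253, 20, 14, 182] [ 0.6116 -0.2311  0.1084] [ 614. -231.] [22.6 28.7] 25.8
scene knob 143
[[0.5426, -0.1237, 0.1212], [0.5464, -0.1197, 0.1341], [0.5654, -0.1132, 0.1478]]
scene dial 3219
[[0.4889, -0.2383, 0.0313], [0.5179, -0.1933, 0.0567], [0.5477, -0.1454, 0.0858]]
scene dialL 610
[[0.4896, -0.1647, 0.0324], [0.5164, -0.1553, 0.0555], [0.543, -0.1424, 0.0805]]
scene tray 3854
[[0.5584, -0.2531, 0.0965], [0.6083, -0.1943, 0.0994], [0.6697, -0.131, 0.1167]]
scene rack 2064
[[0.5746, -0.128, 0.121], [0.6065, -0.0753, 0.1277], [0.6481, -0.0155, 0.1306]]
top knob 75
[[0.5419, -0.124, 0.1226], [0.5497, -0.1184, 0.146], [0.5665, -0.1136, 0.1503]]
top dial 1938
[[0.4862, -0.2358, 0.0316], [0.5191, -0.1896, 0.0599], [0.5485, -0.1442, 0.0871]]
top dialL 443
[[0.4886, -0.1646, 0.0326], [0.5209, -0.1544, 0.0589], [0.5485, -0.1417, 0.082]]
top tray 4596
[[0.5588, -0.2526, 0.0955], [0.6134, -0.1988, 0.0992], [0.6671, -0.1337, 0.1129]]
top rack 3221
[[0.5748, -0.1276, 0.1212], [0.6107, -0.0721, 0.1276], [0.647, -0.0164, 0.1315]]
```

View pics/c1.png

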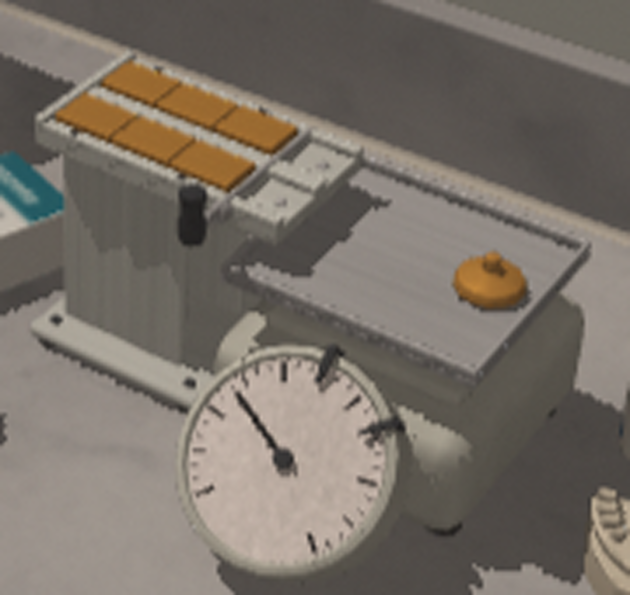

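The crop shows the dial centre at (283,460), pointer tip (238,393), and clips (328,362) and (385,430). The clips span 49°, as specified, so the pointer reads about 1.34 rad (85 g). That probably means two bars are needed. The knob is at crop (192,215), and the orange bars are clearly the rack ones.

Next is the rack yaw, then the keeper.

Run:
```python
from h import *
for c in("scene","top"):
    p=cv2.imread(f"pics/{c}0.png")[:,:,::-1];d=np.load(f"pics/{c}0.npy");W=cloud(c,p,d)
    h=cv2.cvtColor(p,cv2.COLOR_RGB2HSV)
    o=(h[...,0]>6)&(h[...,0]<28)&(h[...,1]>120)&(W[...,1]>-.14)&(W[...,1]<0)&(W[...,2]>.12)
    P=W[o]
    for s in (P[P[:,0]<.611],P[P[:,0]>.611]):
        b=np.round((s[:,1])/.008).astype(int); q=[]
        for k in np.unique(b):
            x=s[b==k]
            if len(x)>15: q.append((x[:,1].mean(),(x[:,0].min()+x[:,0].max())/2))
        q=np.array(q); f=np.polyfit(q[:,0],q[:,1],1)
        print(c,"slope",f[0].round(4),"x at y=-.068",np.polyval(f,-.068).round(4),"y range",np.percentile(s[:,1],[0,100]).round(4),"z",np.median(s[:,2]).round(4))
print(m.current_tcp_rot().round(3))
# orientation: closing line along world y; check ik
R=np.array([[1,0,0],[0,-1,0],[0,0,-1.]])
for R in (R,np.diag([-1,1,-1.])): 
    for x,y in((.548,-.118),(.478,-.118)): print(m.inverse_kinematics([x,y,.126],R))
```

```text
scene slope 0.0311 x at y=-.068 0.594 y range [-0.1167 -0.0186] z 0.1286
scene slope 0.0253 x at y=-.068 0.63 y range [-0.1164 -0.0195] z 0.1286
top slope 0.0318 x at y=-.068 0.5939 y range [-0.1149 -0.0219] z 0.1288
top slope 0.0176 x at y=-.068 0.6297 y range [-0.1159 -0.0228] z 0.1286
[[-0.921  0.389  0.   ]
 [ 0.389  0.921 -0.   ]
 [-0.    -0.    -1.   ]]
[-2.95138222e-01  4.99016952e-01  1.71661774e+00 -4.44089210e-16
  9.25957966e-01  1.27565811e+00]
[-3.36609090e-01  3.92741141e-01  1.89383555e+00 -4.44089210e-16
  8.55015964e-01  1.23418724e+00]
[-2.95138222e-01  4.99016952e-01  1.71661774e+00 -4.44089210e-16
  9.25957966e-01 -1.86593455e+00]
[-3.36609090e-01  3.92741141e-01  1.89383555e+00 -4.44089210e-16
  8.55015964e-01 -1.90740542e+00]
```

```bash
cat >> h.py <<'E'
ys=-.027
RX=np.array([1,ys,0]);RY=np.array([-ys,1,0]);   # rack axes in world
RK=np.column_stack([RX,-RY,[0,0,-1]]); RK/=np.linalg.norm(RK,axis=0)    # closes along rack y
RP=np.column_stack([RY,RX,[0,0,-1]]); RP/=np.linalg.norm(RP,axis=0)   # closes along rack x
def st(s=""): print(s,round(m.current_time(),2),m.current_ee_pos().round(4),m.current_force().round(2),round(m.current_grip_width(),3))
E
python3 - <<'E'
from h import *
k=np.array([.5487,-.1187,.1215])
m.set_gripper(.45,25)
m.move_ptp(k+[0,0,.06],RK); st("above")
p,d=m.grab_frame("wrist"); cv2.imwrite("pics/w1.png",p[:,:,::-1])
m.move_l(k,max_speed=.1); st("down")
m.set_gripper(0,25); st("grip")
m.move_l(k-RX*.067,max_speed=.08); st("pulled")
for s in np.arange(.0685,.0745,.0015):
    m.move_l(k-RX*s,max_speed=.05); st(round(s,4))
    if m.current_force()[0]>7: break
E
```

```text
above 4.34 [ 0.5489 -0.118   0.1816] [ 0.78  0.28 -0.13] 0.447
down 5.14 [ 0.549  -0.1187  0.122 ] [ 0.5  -0.04 -0.44] 0.451
grip 5.49 [ 0.549  -0.1181  0.1221] [0.68 4.75 3.04] 0.131
pulled 6.48 [ 0.4817 -0.1166  0.1219] [-1.41  5.04  5.79] 0.126
0.0685 6.73 [ 0.4804 -0.1166  0.122 ] [0.25 5.01 3.81] 0.129
0.07 6.98 [ 0.479  -0.1165  0.122 ] [0.07 4.53 5.06] 0.124
0.0715 7.23 [ 0.4789 -0.1166  0.1222] [8.21 5.95 1.23] 0.125
```

Keeper is at its stop. Next I release it and probe bar0 to find the press stiffness.

```bash
cat >> h.py <<'E'
O=np.array([.6119,-.066,0])
def P(x,y,z): return O+RX*x+RY*y+np.array([0,0,z])
def fz(n=3): return np.median([m.current_force()[2] for _ in range(n)])
def press(x,y,z,target=11,k=8.):
    """lower from z until contact, then to target force; returns commanded z"""
    f0=fz(); 
    while fz()-f0<1.5:
        z-=.0007; m.move_l(P(x,y,z),max_speed=.03)
        if z<.1235: raise SystemExit("no contact")
    print("contact z",round(z,4),"f",round(fz()-f0,2),m.current_ee_pos().round(4))
    for _ in range(8):
        f=fz()-f0
        if abs(f-target)<1.5: break
        z-=np.clip((target-f)/k*1e-3*.7,-.0005,.0005); m.move_l(P(x,y,z),max_speed=.03)
    print("press z",round(z,5),"f",round(fz()-f0,2),round(m.current_time(),2))
    return z,f0
E
python3 - <<'E'
from h import *
m.set_gripper(.45); st("open")
p0=m.current_ee_pos(); m.move_l(p0+[0,0,.055],max_speed=.2)
m.set_gripper(0)
m.move_ptp(P(-18,-36,160)*0+P(-.018,-.036,.165),RP)
p,d=m.grab_frame("top"); cv2.imwrite("pics/t1.png",p[:,:,::-1])
print("knob",[(np.round(o["at"],3).tolist(),round(o["confidence"],2)) for o in m.look_for("top","keeper_knob")[:2]])
p,d=m.grab_frame("wrist"); cv2.imwrite("pics/w2.png",p[:,:,::-1])
m.move_l(P(-.018,-.036,.1335),max_speed=.1); st("over")
print([m.current_force()[2].round(2) for _ in range(5)])
z,f0=press(-.018,-.036,.1325); st()
E
```

```text
open 7.62 [ 0.477  -0.1169  0.1214] [-0.73  0.83 -0.76] 0.45
knob []
over 10.44 [ 0.5929 -0.1015  0.1335] [-0.42  0.39  0.34] 0.001
[np.float64(0.34), np.float64(0.34), np.float64(0.34), np.float64(0.34), np.float64(0.34)]
contact z 0.1283 f 4.52 [ 0.5933 -0.1016  0.1289]
press z 0.12748 f 10.53 12.44
 12.44 [ 0.5936 -0.1017  0.1287] [-1.69 -0.67 10.87] -0.003
```

View pics/w2.png

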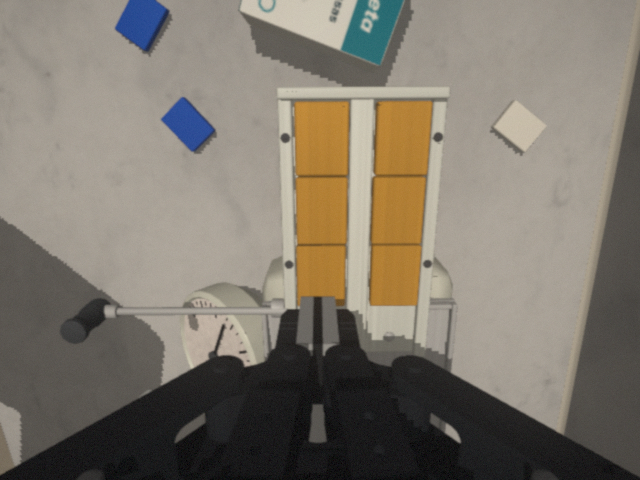

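The wrist picture shows the pin fully out (knob at (85,320)) and the shut fingertip (318,320) over the near channel. The press holds at about 10.5 N. Next, drag bar0 with force correction.

```bash
cat >> h.py <<'E'
def drag(x,y,yend,z,f0,target=11,step=.005,v=.04):
    log=[]
    while y>yend+1e-6:
        y=max(y-step,yend); m.move_l(P(x,y,z),max_speed=v)
        F=m.current_force(); f=F[2]-f0
        log.append((round(y*1e3),round(f,1),round(F[1],1)))
        z-=np.clip((target-f)/7.5e3*.6,-.0006,.0006)
        if f<1: break
    print(log); return y,z
def lift(x,y):
    m.move_l(P(x,y,.155),max_speed=.2); st("lift")
E
python3 - <<'E'
from h import *
y,z=drag(-.018,-.036,-.091,.12748,.34)
lift(-.018,y+.0)
m.dwell(.3)
p,d=m.grab_frame("wrist"); cv2.imwrite("pics/w3.png",p[:,:,::-1])
p,d=m.grab_frame("scene"); cv2.imwrite("pics/s3.png",p[:,:,::-1])
w=cv2.imread("pics/w3.png")[60:480,160:520];s=cv2.resize(cv2.imread("pics/s3.png")[180:350,270:450],None,fx=2.47,fy=2.47,interpolation=cv2.INTER_CUBIC)
cv2.imwrite("pics/v3.png",np.hstack([w,s[:420]] if s.shape[0]>=420 else [w[:s.shape[0]],s]))
E
```

```text
[(-41, np.float64(8.6), np.float64(-1.6)), (-46, np.float64(10.7), np.float64(-3.2)), (-51, np.float64(8.3), np.float64(-2.0)), (-56, np.float64(11.2), np.float64(-1.5)), (-61, np.float64(11.3), np.float64(-1.4)), (-66, np.float64(9.8), np.float64(-1.3)), (-71, np.float64(11.9), np.float64(-1.5)), (-76, np.float64(11.3), np.float64(-1.7)), (-81, np.float64(10.2), np.float64(-1.9)), (-86, np.float64(9.6), np.float64(-0.0)), (-91, np.float64(7.2), np.float64(-3.9))]
lift 15.76 [ 0.5917 -0.1564  0.1555] [-0.84  0.06 -0.7 ] 0.0
```

View pics/v3.png

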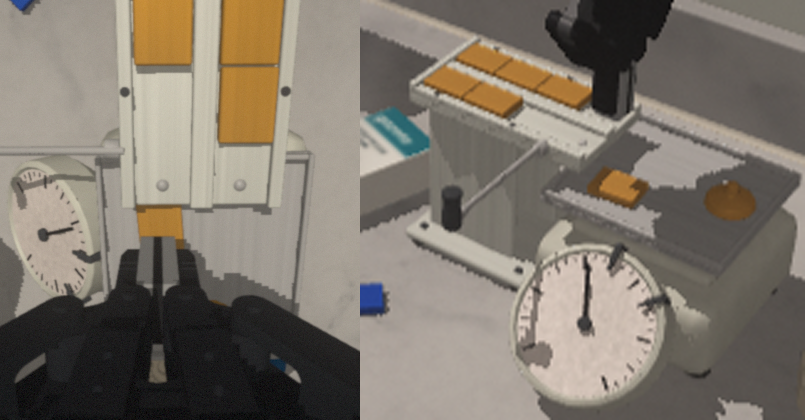

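Bar0 lies in the tray at right-half (618,187). The pointer reads about 1.95 rad, one bar short of the first clip. One more bar should give about 2.5–2.7, so next is bar1 from the far channel.

Run:
```python
from h import *
m.move_l(P(.018,-.036,.155),max_speed=.15)
m.move_l(P(.018,-.036,.1325),max_speed=.08)
z,f0=press(.018,-.036,.1312)
y,z=drag(.018,-.036,-.091,z,f0)
lift(.018,y)
m.move_l(P(.018,-.03,.22),max_speed=.2); m.dwell(.8)
p,d=m.grab_frame("wrist"); cv2.imwrite("pics/w4.png",p[:,:,::-1])
p,d=m.grab_frame("scene"); cv2.imwrite("pics/s4.png",p[:,:,::-1])
w=cv2.resize(cv2.imread("pics/w4.png"),None,fx=.6,fy=.6)
s=cv2.resize(cv2.imread("pics/s4.png")[180:350,270:450],None,fx=2.3,fy=2.3,interpolation=cv2.INTER_CUBIC)
c=np.zeros((391,384+s.shape[1],3),np.uint8); c[:288,:384]=w; c[:,384:]=s[:391]
cv2.imwrite("pics/v4.png",c); st()
```

```text
contact z 0.1284 f 5.17 [ 0.6292 -0.1026  0.129 ]
press z 0.1275 f 9.86 18.93
[(-41, np.float64(10.0), np.float64(-1.8)), (-46, np.float64(10.3), np.float64(-1.4)), (-51, np.float64(11.0), np.float64(-1.3)), (-56, np.float64(9.5), np.float64(-1.5)), (-61, np.float64(11.6), np.float64(-0.9)), (-66, np.float64(10.6), np.float64(-1.1)), (-71, np.float64(11.3), np.float64(-1.9)), (-76, np.float64(10.1), np.float64(-0.8)), (-81, np.float64(11.1), np.float64(-2.2)), (-86, np.float64(9.3), np.float64(-0.6)), (-91, np.float64(5.8), np.float64(-3.1))]
lift 22.25 [ 0.6277 -0.1573  0.1556] [ 0.5   0.26 -0.21] 0.001
 23.74 [ 0.6291 -0.0965  0.22  ] [-0.11 -0.62  0.62] -0.002
```

View pics/v4.png

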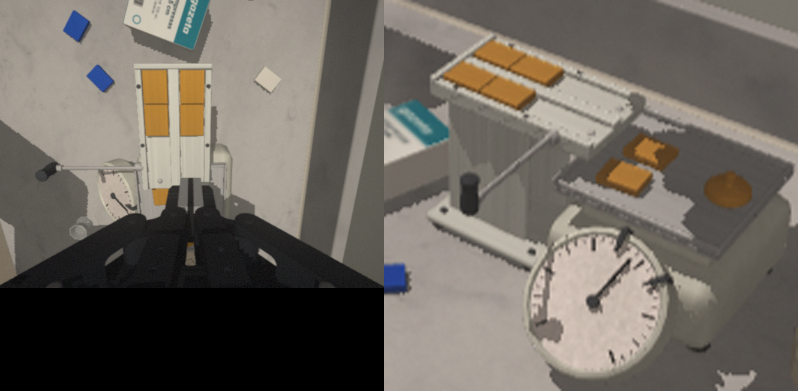

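Both bars lie flat in the tray at (650,150) and (628,177). The pointer tip at (632,260) is well between the clips, at about 2.7 rad. The other four bars are in the rack, the pin is out, and the robot is clear.

```bash
python3 -c "
from bench import manip as m
print(m.sign_off())"
```

```text
the job is handed in; nothing more can be done
None
```

The job is handed in: keeper pin drawn to its stop, two bars on the tray with the pointer at about 2.7 rad between the clips, and the other four bars left in the rack, after about 24 s of robot time.

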